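# Clamp a hardwood blank in the turnbuckle drilling fixture

### The arm

A 6-joint arm with a two-finger parallel gripper is mounted at the origin on the work surface. World frame = base frame: x ahead of the robot, y to its left, z up, the work surface at z = 0. Lengths are in mm, angles in degrees, forces in N, time in s.
With the tool pointing down it reaches from about 300 to 850 mm from the base axis. Payload 4.2 kg.
Tool frame: the origin (TCP) lies at the centre of the arm's flange, where the gripper is bolted on; the fingertips stand 191 mm ahead of it and the grasp point (between the pads) lies 172 mm ahead of it; z points along the fingers, y is the direction in which the jaws open and shut (so a half turn about z gives the same grasp; the last joint's range is limited). The gripper opens to 91 mm and grips with 3 to 60 N. Pads are 32 mm wide; open, the fingers measure 118 mm over their backs; the gripper's body (76 mm by 178 mm) begins 60 mm behind the grasp point.
Start: joints at [71.62, 18.312, 89.639, -0, 72.044, -1.146], TCP at [170.36, 549.181, 404.776] pointing down, gripper open.
Joint ranges: [-177.97, 177.97], [-48.28, 115.42], [12.27, 149.76], [-77.06, 257.06], [2.81, 150.46], [-146.56, 146.56]. Speed limits (degrees/s): [147.25, 147.25, 180, 180, 180, 180].

### API

Orientations are given as [roll, pitch, yaw] about the fixed x, y, z axes, in that order (R = Rz(yaw) Ry(pitch) Rx(roll)).
In Python, from workcell import status, vision, ticket gives the robot as it stands.
- The arm moves only by the shell command python3 -m jog 'ROWS' [FORCE]. ROWS is JSON, a list of rows, each a list of 7 numbers: the finger opening in m, from 0 to 0.0912, then the shift along the tool's x, y, z in m, then the turn, a rotation vector about the tool's x, y, z in rad. A call has 1 to 12 rows; each row shifts and turns the commanded pose from where the row before left it, along the tool's axes as they then stand; what a row does not reach is not made up. A row lasts 1/8 s, in which the tool goes at most 62.5 mm and 10.7 degrees, less where a joint would pass 70% of its speed; a pose out of reach is approached as far as the arm can. A call with a gripper value outside its range is refused whole. The fingers move at their own pace and stop on an object; FORCE is the grip in N (left out, the last holds). Time passes only in rows, so rows that do not move let the fingers close. It gives the time, the measured TCP pose, the force and the opening at its end, in the units of the state.
- status.state(): the state, without advancing time (a new reading comes with each control period).
- vision.grab_frame(name): name is "scene" or "top" or "wrist"; returns a dict with "color" (420x560x3 uint8, blue, green, red), "depth" (420x560 float32, mm along the optical axis (not along the pixel's ray), 0 where there is no reading), "fov_y" (degrees; the focal length in pixels is half the picture's height over the tangent of half this angle, whatever the lens; pixels are square), "cx", "cy" (the principal point, pixels), "k1" (the pictures are not rectified: a ray, as slopes to the right and down, at radius r is drawn at 1 + k1 r^2 times it, then the intrinsics apply), "pose" (4x4, takes a point from camera to world coordinates). Camera axes: x right, y down, z forward; pixel columns grow to the right and rows downward; lengths in mm; the calibration is good to about 2 mm. A picture is of the moment at which its call begins.
- ticket.job_done(): hands the job in, once; it reports no verdict.
Trained networks look in the newest picture that a camera, given by its name, has taken for a name from the list of things; names that differ only in an ending like _2 or _b are one class to them, and where a whole thing is asked for, a point or a joint stands for the part that bears it (a point fixed in the world has none). Each returns a list of dicts, best first, with "p" (0 to 1); they miss things now and then, are a little off and sometimes report something else, mostly with a low value. They report only what shows in the picture. A call takes as long as a camera call. They do not tell look-alikes from the thing itself.
- vision.find_in(camera, label): "location" ([x, y, z] in mm, in world coordinates, good to about 4 mm: the middle of the surface that is visible of it).
- vision.silhouettes(camera, label): "pixels" (420x560 bool, what is visible of it).
The state is a dict: "time_s": time; "qpos": joint angles; "qvel": joint speeds; "effort": joint torques, N m; "ee_pos": TCP position; "ee_rot": TCP orientation; "force": force on the tool from outside, world axes, zero at the start; "torque": the same for the moment, N m; "gripper_width": finger opening in mm.
Only numpy, scipy, OpenCV 4.12 (cv2) and the standard library are available. Lean on these libraries where they do the work, as an engineer would, in place of code of your own. Each camera call takes 0.05 s, during which the arm holds its last target.

### The job

Stand the long hardwood blank upright on the drilling fixture's plate, midway between the two jaws and in line with them, and let go of it. Then turn the turnbuckle's hexagonal sleeve so that both jaws draw in and hold the blank firmly: the sprung jaw face should be pushed back about half of its travel, never driven all the way home. Leave the short offcut and the steel can where they are.

Things in the scene. Friction and masses are not known exactly. Their poses are not given: they have to be found in the camera images.
- blank: The workpiece: hardwood block, 120 mm long (its x), 40 mm wide (its y), 60 mm tall (its z), about 0.25 kg, a dark spot on its top. Origin at the centre of its underside. It starts standing on the table, upright as it must stand in the fixture; either end may go to either jaw.
- fixture: Drilling fixture fixed on the table: aluminium base plate 270 (x) x 230 (y) x 12 mm thick, origin at the centre of its underside. Two grey jaws on it face each other along its x. Row y = -60 mm: open space for the blank. Row y = +70 mm: a turnbuckle joins the tall posts of the two jaws, axis along x, 120 mm above the table; it is reached from above, the tool leaning to either side about its axis.
- seat (a point): Point on the base plate's top (12 mm above the table), midway between the jaws: the centre of the blank's underside belongs here, its length along the fixture's x.
- jaw_plain: Solid grey jaw at the fixture's -x end, sliding along its x only. Beside the blank it is 56 mm tall over the plate and 75 mm wide (y); its post at the turnbuckle is 36 mm wide (y), 20 mm thick (x), its top 140 mm above the table. Origin on the plate's top at fixture y = 0, in the plane of its gripping face.
- jaw_sprung: Jaw at the +x end, mirror image of the other, with a sprung steel face plate (8 x 50 x 46 mm) standing 10 to 16 mm proud of it: its adjuster is set differently each time, unreported, so where it meets the blank must be felt or seen. The face can be pushed back 9 mm until home; spring 6 N per mm, no preload (half way = 27 N). Origin as for the plain jaw, in the face's plane at 16 mm.
- sleeve_mid (a point): Centre of the turnbuckle's middle part, a steel hexagonal sleeve, 80 mm long, 36 mm across flats (41.6 mm over corners), axis level along the fixture's x, 120 mm above the table. It turns in place; about 12 to 45 mm of bare threaded rod lies between each of its ends and the jaw posts.
- sleeve (a joint): Sleeve angle, rad, right-handed about the fixture's +x; 0 to 4.7, starts at 0.2 to 0.9. At 0 and every pi/3 two flats face fixture +y and -y. Growing tightens: each jaw draws in 3.82 mm per rad (coarse thread); at 0 the gripping faces are 136 to 142 mm apart. It stays where it is left: about 0.35 N m to turn it free, and 0.0076 N m more per newton of clamping force.
- offcut: short offcut of the same hardwood, 75 x 40 x 60 mm tall, with the same dark spot on top; the decoy, leave it alone
- tin: plain steel can, 68 mm across, 75 mm tall; bystander
Things that resemble listed ones, but are neither listed nor needed, are in the scene too. What is shaped like the blank but purple or yellow is not meant.

How it is judged (in metres and radians):
On the way, in this order (a step that is already met when the one before it is completed fails the run):
1. the blank stands on the seat between the jaws, in line, and is let go (horizontal distance between blank and seat below 0.016 m and z of blank in the frame of fixture between 0.008 and 0.017 m and angle between blank's own z axis and vertical below 0.08 rad and angle between the x axis of blank and the x axis of fixture, either way round below 0.15 rad and contact force between the fingers and blank below 0.2 N), for 0.2 s.
2. the sleeve has been turned until both jaws press on the blank (contact force between each of jaw_plain, jaw_sprung and blank above 10 N), for 0.2 s.
At the end, for the whole second after the job is handed in: The blank stands upright (within 0.08 rad) on the fixture's plate, its underside's centre within 16 mm of the seat and its length within 0.15 rad of the fixture's x; each jaw presses on it with 10 to 46 N (sprung face pushed back about 1.7 to 7.7 of its 9 mm); blank and sleeve at rest (all of step 2 and horizontal distance between blank and seat below 0.016 m and z of blank in the frame of fixture between 0.008 and 0.017 m and angle between blank's own z axis and vertical below 0.08 rad and angle between the x axis of blank and the x axis of fixture, either way round below 0.15 rad and contact force between each of jaw_plain, jaw_sprung and blank below 46 N and linear speed of blank below 0.01 m/s and velocity of joint sleeve between -0.05 and 0.05 rad/s); the robot touches nothing.
It fails at once if the sprung face driven fully home: a jaw presses on the blank with more than 52 N (contact force between any of jaw_plain, jaw_sprung and blank above 52 N).
It fails at once if the offcut or the can moved by more than 30 mm (distance of any of offcut, tin from where it was at the start of the episode above 0.03 m).
It also fails if it takes over 72 s, if anything falls off the work surface, if the arm or the gripper's body presses on something with over 40 N, if the wrist force passes 120 N, or if a joint passes its speed limit or range.

## Working session

There is one attempt and no reset: what is moved stays moved. The work goes in short steps, Python scripts to look and compute and a shell command to move; the robot and the scene stay as the last step left them, time stands still between calls to the robot, and variables do not carry over. Pictures are saved under pics/ and viewed, and the job is handed in when it is done.

```bash
ls; mkdir -p pics; cat > h.py <<'E'
import numpy as np, cv2
from workcell import status, vision, ticket
from scipy.spatial.transform import Rotation as R
def pts(fr):
    d=fr["depth"];h,w=d.shape
    f=h/2/np.tan(np.radians(fr["fov_y"])/2)
    K=np.array([[f,0,fr["cx"]],[0,f,fr["cy"]],[0,0,1]])
    u,v=np.meshgrid(np.arange(w),np.arange(h))
    p=np.stack([u,v],-1).reshape(-1,1,2).astype(np.float64)
    n=cv2.undistortPoints(p,K,np.array([fr["k1"],0,0,0,0.])).reshape(h,w,2)
    c=np.dstack([n[...,0]*d,n[...,1]*d,d])
    P=np.array(fr["pose"])
    return c@P[:3,:3].T+P[:3,3]
E
python3 - <<'E'
from h import *
print(status.state())
for n in ["scene","top","wrist"]:
    fr=vision.grab_frame(n); cv2.imwrite(f"pics/{n}0.png",fr["color"]); print(n,fr["fov_y"],fr["k1"],np.round(fr["pose"],2).tolist())
    for l in ["blank","fixture","jaw_plain","jaw_sprung","sleeve","offcut","tin"]:
        print(l,[(np.round(x["location"]).tolist(),round(x["p"],2)) for x in vision.find_in(n,l)])
E
```

```text
pics
{'time_s': 0.0, 'qpos': array([ 7.16198988e+01,  1.83510789e+01,  8.97061692e+01, -3.80417342e-04,
        7.20430837e+01, -1.14699669e+00]), 'qvel': array([-0.05270132, -0.04796117,  0.00087709,  0.02930116,  0.07723872,
       -0.04752938]), 'effort': array([-1.66887610e-03, -4.12456763e+01, -2.31975675e+01,  7.23990239e-02,
        4.57939622e-02, -1.45785048e-04]), 'ee_pos': array([170.30741915, 549.0253028 , 403.92722403]), 'ee_rot': array([-1.79899681e+02, -1.64678540e-03,  1.62767012e+02]), 'force': array([-0.66618404,  0.25238812, -0.74035036]), 'torque': array([ 0.00921435, -0.01456506,  0.01107666]), 'gripper_width': 90.88725641384444}
scene 51.17847715083814 -0.024036936654198295 [[0.55, 0.67, -0.5, 999.33], [0.83, -0.45, 0.32, -391.9], [-0.01, -0.59, -0.81, 939.39], [0.0, 0.0, 0.0, 1.0]]
blank [([394.0, -321.0, 64.0], 0.82), ([294.0, -196.0, 57.0], 0.74), ([529.0, -398.0, 58.0], 0.7)]
fixture [([594.0, 126.0, 17.0], 0.88)]
jaw_plain [([509.0, 145.0, 52.0], 0.94)]
jaw_sprung []
sleeve [([590.0, 186.0, 140.0], 0.69)]
offcut [([436.0, -206.0, 62.0], 0.71)]
tin [([614.0, -196.0, 78.0], 0.93)]
top 49.39605804753063 -0.09256123286294277 [[-0.01, -1.0, 0.05, 398.79], [-1.0, 0.01, -0.02, -70.78], [0.02, -0.05, -1.0, 1140.88], [0.0, 0.0, 0.0, 1.0]]
blank [([283.0, -193.0, 59.0], 0.92), ([507.0, -393.0, 64.0], 0.72), ([376.0, -317.0, 60.0], 0.65)]
fixture [([579.0, 121.0, 11.0], 0.76)]
jaw_plain [([506.0, 152.0, 68.0], 0.91)]
jaw_sprung [([666.0, 129.0, 62.0], 0.94)]
sleeve [([589.0, 184.0, 135.0], 0.69), ([508.0, 154.0, 68.0], 0.53)]
offcut [([422.0, -197.0, 61.0], 0.71)]
tin [([598.0, -185.0, 78.0], 0.93)]
wrist 58.45305303567965 -0.028766900586953293 [[0.3, 0.92, 0.24, 102.57], [0.95, -0.29, -0.07, 570.45], [0.0, 0.25, -0.97, 385.54], [0.0, 0.0, 0.0, 1.0]]
blank []
fixture []
jaw_plain []
jaw_sprung []
sleeve []
offcut []
tin []
```

View pics/scene0.png

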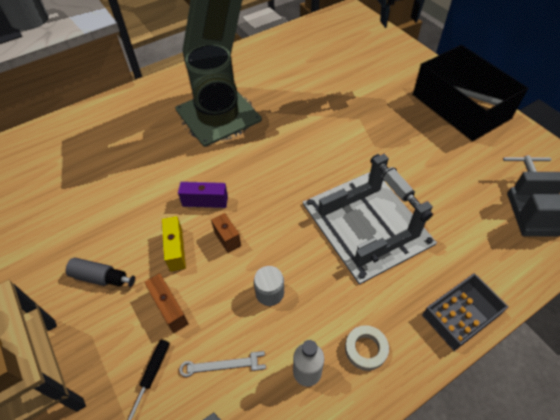

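View pics/top0.png

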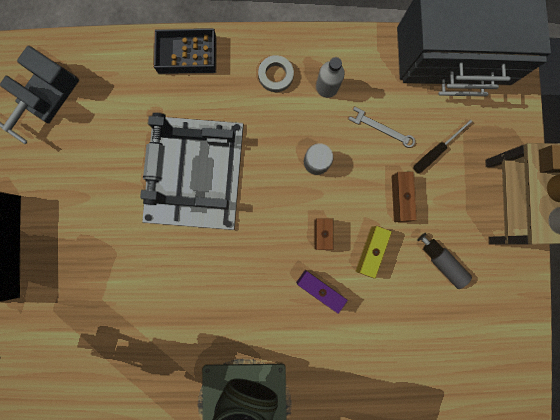

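The top picture shows the fixture at about (193,172). The long brown blank is at (404,197), the offcut at (324,234) and the can at (318,158). The yellow and purple blocks are look-alikes. Next I measure them precisely from depth.

```bash
cat >> h.py <<'E'
def rect(P):
    r=cv2.minAreaRect(P[:,:2].astype(np.float32)); return r
E
python3 - <<'E'
from h import *
for n in ["top","scene"]:
    fr=vision.grab_frame(n); W=pts(fr); np.save(f"W_{n}.npy",W)
    tab=W[...,2]; m=(abs(W[...,0]-450)<150)&(abs(W[...,1]+50)<60); print(n,"table z",np.median(tab[m]))
    for name,c in [("blank",(515,-395)),("offcut",(428,-200)),("tin",(605,-190))]:
        m=(np.hypot(W[...,0]-c[0],W[...,1]-c[1])<80)&(abs(W[...,2]-(75 if name=="tin" else 60))<6)
        Q=W[m]; print(name,len(Q),np.round(np.median(Q[:,2]),1),Q.mean(0).round(1),rect(Q))
    m=(np.hypot(W[...,0]-590,W[...,1]-120)<220)
    for lo,hi in [(8,18),(60,75),(130,150)]:
        mm=m&(W[...,2]>lo)&(W[...,2]<hi); Q=W[mm]; print(lo,hi,len(Q),Q[:,2].mean().round(1),rect(Q))
fr=vision.grab_frame("top"); cv2.imwrite("pics/tz.png",cv2.resize(fr["color"][95:245,120:260],None,fx=5,fy=5,interpolation=cv2.INTER_CUBIC)[:600])
fr=vision.grab_frame("scene"); cv2.imwrite("pics/sz.png",cv2.resize(fr["color"][145:285,295:445],None,fx=4,fy=4,interpolation=cv2.INTER_CUBIC))
E
```

```text
top table z 0.49174457007063666
blank 832 59.7 [ 508.7 -399.9   59.7] ((508.84375, -400.7264709472656), (117.38848876953125, 42.6590461730957), 1.0684356689453125)
offcut 534 59.7 [ 421.  -200.2   59.8] ((421.3141174316406, -199.760498046875), (40.64580535888672, 73.80433654785156), 89.11991119384766)
tin 534 75.0 [ 604.8 -189.5   75.1] ((604.853759765625, -189.51797485351562), (60.01070785522461, 62.19294357299805), 88.08053588867188)
8 18 6665 12.5 ((590.7265625, 71.5838623046875), (329.30950927734375, 299.2376708984375), 84.6694564819336)
60 75 651 67.2 ((587.3662109375, 108.90616607666016), (171.414794921875, 187.22422790527344), 84.6902847290039)
130 150 961 137.4 ((595.4881591796875, 189.65753173828125), (37.46018981933594, 207.5597381591797), 84.96807098388672)
scene table z 0.4669472047349359
blank 914 59.9 [ 514.7 -400.6   59.8] ((511.49627685546875, -400.5049133300781), (123.17877960205078, 38.514366149902344), 1.2747037410736084)
offcut 449 60.2 [ 424.2 -200.5   60.1] ((422.1778564453125, -199.7738037109375), (40.67570877075195, 76.41073608398438), 89.3350830078125)
tin 582 75.1 [ 606.4 -190.1   75. ] ((606.3836059570312, -189.52743530273438), (62.40255355834961, 60.38262939453125), 8.960352897644043)
8 18 5645 12.7 ((581.3284301757812, 121.87579345703125), (232.99388122558594, 273.0782165527344), 84.53260803222656)
60 75 687 66.9 ((589.5210571289062, 115.35787200927734), (185.2554931640625, 188.43788146972656), 84.3289794921875)
130 150 714 137.3 ((596.021240234375, 189.86444091796875), (38.62136459350586, 208.8013458251953), 84.64295959472656)
```

```bash
ls pics
```

```text
scene0.png
sz.png
top0.png
tz.png
wrist0.png
```

View images.

View pics/tz.png

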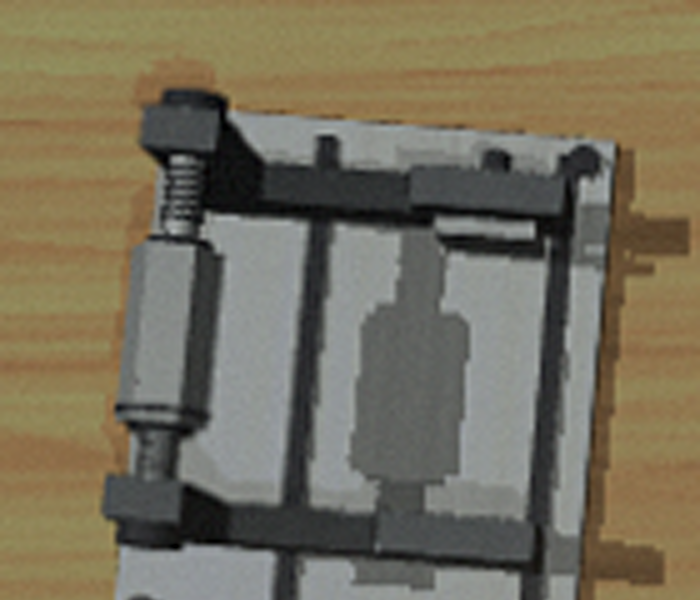

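View pics/sz.png

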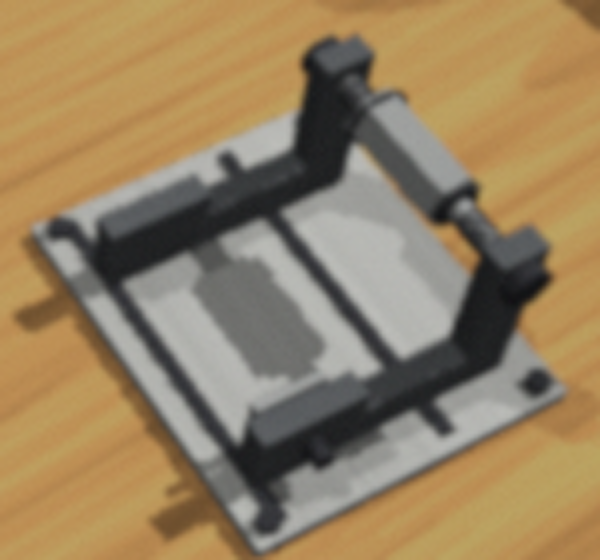

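```bash
python3 - <<'E'
from h import *
a=np.radians(-5.5); ex=np.array([np.cos(a),np.sin(a)]); ey=np.array([-ex[1],ex[0]])
for n in ["top","scene"]:
    W=np.load(f"W_{n}.npy"); 
    o=np.array([581.3,121.9]); L=W[...,:2]-o; X=L@ex; Y=L@ey; Z=W[...,2]
    inn=(abs(X)<160)&(abs(Y)<140)
    # plate extents
    m=inn&(abs(Z-12)<4)
    Q=np.c_[X[m],Y[m]]; print(n,"plate",np.percentile(Q,[0.5,99.5],axis=0).round(1).tolist(), np.median(Z[m]))
    m=inn&(Z>62)&(Z<74)&(Y<-20)
    for s in (-1,1):
        k=m&(s*X>0); print("jaw",s,k.sum(),np.percentile(X[k],[2,10,50,90,98]).round(1),np.percentile(Y[k],[1,99]).round(1),Z[k].mean())
    m=inn&(Z>136)&(Z<146)&(Y>20)
    for s in (-1,1):
        k=m&(s*X>40+8*s-8); print("post",s,k.sum(),np.percentile(X[k],[2,10,50,90,98]).round(1),np.percentile(Y[k],[1,99]).round(1),Z[k].mean())
    # sprung face between
    m=inn&(Z>40)&(Z<61)&(Y<-30)&(Y>-90)
    h=np.histogram(X[m],np.arange(-110,120,4)); print([(int(b),int(c)) for b,c in zip(h[1],h[0]) if c])
    k=inn&(abs(X-8)<38)&(Z>100)&(abs(Y-70)<30)
    print("sleeve",k.sum(),np.percentile(Y[k],[1,50,99]).round(1),Z[k].max())
    hb=[(int(y),round(float(np.median(Z[k&(abs(Y-y)<1.5)])),1)) for y in range(44,97,3) if (k&(abs(Y-y)<1.5)).sum()>2]; print(hb)
E
```

```text
top plate [[-134.7, -114.9], [132.3, 112.0]] 12.191492822633336
jaw -1 275 [-86.  -84.5 -76.5 -68.1 -66.5] [-97.4 -23.5] 67.81250573288418
jaw 1 313 [69.8 74.7 87.6 97.1 99.5] [-96.5 -23.3] 67.22912979066514
post -1 246 [-91.2 -84.4 -70.9 -30.  -24.5] [51.5 86.8] 139.3756605308273
post 1 154 [ 81.   81.8  90.8  99.3 105.2] [51.7 87.6] 139.92856473415662
[(-90, 5), (-86, 10), (66, 41), (70, 10), (74, 4), (78, 36), (102, 1), (106, 11), (110, 6), (114, 3)]
sleeve 601 [48.4 65.1 90. ] 142.86695707486024
[(47, 120.3), (50, 122.5), (53, 128.2), (56, 133.6), (59, 137.2), (62, 137.5), (65, 137.9), (68, 137.9), (71, 138.5), (74, 138.2), (77, 139.5), (80, 137.4), (83, 132.6), (86, 129.4), (89, 123.7)]
scene plate [[-133.4, -115.4], [135.2, 113.2]] 12.425107013981346
jaw -1 219 [-85.  -82.6 -73.5 -66.  -64.7] [-97.6 -24.1] 67.70799820813353
jaw 1 305 [ 72.4  77.5  91.6 101.2 102.1] [-97.7 -23.8] 67.3590439739091
post -1 157 [-86.7 -82.4 -69.  -30.2 -25.1] [50.9 86.5] 139.528132322165
post 1 130 [ 41.2  84.4  92.4 100.5 102.1] [51.3 87.4] 139.61258994877554
[(-70, 42), (-66, 54), (70, 10), (74, 11), (78, 5), (98, 52), (102, 39), (106, 9), (110, 9), (114, 11)]
sleeve 486 [49.  60.2 82.2] 143.13243410461166
[(47, 122.7), (50, 121.6), (53, 125.3), (56, 131.3), (59, 135.0), (62, 137.6), (65, 138.0), (68, 138.0), (71, 138.6), (74, 138.7), (77, 138.9), (80, 137.8), (83, 125.6)]
```

The fixture yaw is about -5.5° and the seat is at about (575.5, 62.2). The blank is at (510, -400.5) with a yaw of about 1.1°. The sleeve is at about (595.7, 190.5), with θ near 0.6. Now I turn the tool and travel above the blank.

```bash
python3 -m jog '[[0.09,0,0,0,0,0,-0.16],[0.09,0,0,0,0,0,-0.16],[0.09,-0.04,-0.045,0,0,0,0],[0.09,-0.04,-0.045,0,0,0,0],[0.09,-0.04,-0.045,0,0,0,0],[0.09,-0.04,-0.045,0,0,0,0],[0.09,-0.04,-0.045,0,0,0,0],[0.09,-0.04,-0.045,0,0,0,0],[0.09,-0.04,-0.045,0,0,0,0],[0.09,-0.04,-0.045,0,0,0,0],[0.09,0,-0.06,0,0,0,0],[0.09,0,-0.06,0,0,0,0]]' 30
python3 -m jog '[[0.09,0,-0.055,0,0,0,0],[0.09,0,-0.055,0,0,0,0],[0.09,0,-0.055,0,0,0,0],[0.09,0,-0.055,0,0,0,0],[0.09,0,-0.055,0,0,0,0],[0.09,0,-0.055,0,0,0,0],[0.09,0,-0.055,0,0,0,0],[0.09,0,-0.055,0,0,0,0],[0.09,0,0,0,0,0,0]]'
```

```text
time_s: 2.9
ee_pos: [499.9, 73.5, 404.6]
ee_rot: [-180.0, 0.0, -178.9]
force: [0.3, 1.0, 0.4]
gripper_width: 90.1
time_s: 4.03
ee_pos: [507.6, -367.9, 403.9]
ee_rot: [-180.0, -0.0, -179.1]
force: [-0.4, 1.0, -0.7]
gripper_width: 89.8
```

```bash
python3 -m jog '[[0.09,-0.002,-0.0325,0,0,0,0],[0.09,0,0,0.05,0,0,0],[0.09,0,0,0.04,0,0,0],[0.09,0,0,0,0,0,0]]'
python3 - <<'E'
from h import *
fr=vision.grab_frame("wrist"); cv2.imwrite("pics/w1.png",fr["color"]); W=pts(fr)
m=(abs(W[...,2]-60)<5)&(np.hypot(W[...,0]-510,W[...,1]+400)<90); Q=W[m]; print(len(Q),Q.mean(0),rect(Q))
E
```

```text
time_s: 4.53
ee_pos: [510.0, -395.5, 311.5]
ee_rot: [179.7, -0.3, -178.9]
force: [-0.3, 0.1, 0.8]
gripper_width: 90.1
9180 [ 496.64633642 -400.34000191   60.81315242] ((499.5023193359375, -400.31402587890625), (97.59463500976562, 40.22189712524414), 1.3745801448822021)
```

View pics/w1.png

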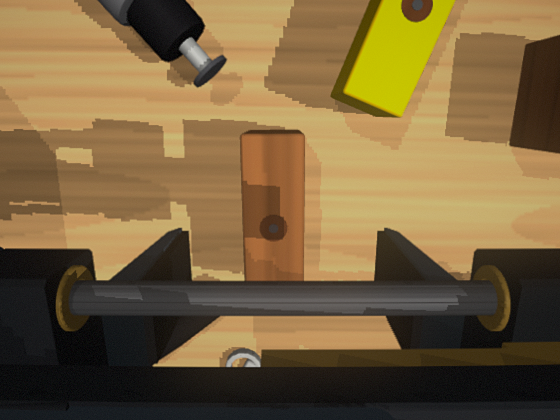

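The blank sits centred between the fingers, with its spot at (273,228), and measured y is -400.3. I correct y by -4.5 mm, descend and grip.

```bash
python3 -m jog '[[0.09,0,-0.0045,0.03,0,0,0],[0.09,0,0,0.04,0,0,0],[0.09,0,0,0.028,0,0,0],[0.09,0,0,0,0,0,0]]'
python3 -m jog '[[0.03,0,0,0,0,0,0],[0.03,0,0,0,0,0,0],[0.03,0,0,0,0,0,0],[0.03,0,0,0,0,0,0],[0.03,0,0,0,0,0,0]]' 30
```

```text
time_s: 5.08
ee_pos: [511.0, -401.1, 217.0]
ee_rot: [180.0, -0.0, -178.9]
force: [0.1, 0.0, 0.3]
gripper_width: 89.9
time_s: 5.7
ee_pos: [510.7, -401.5, 216.8]
ee_rot: [180.0, 0.0, -178.9]
force: [0.0, 1.0, -0.6]
gripper_width: 42.8
```

```bash
python3 -m jog '[[0.03,0,0,0,0,0,0],[0.03,0,0,0,0,0,0],[0.03,0,0,-0.03,0,0,0],[0.03,0,0,-0.05,0,0,0],[0.03,0,0,-0.05,0,0,0],[0.03,0,0,0,0,0,0]]' 30
```

```text
time_s: 6.45
ee_pos: [511.3, -402.1, 351.0]
ee_rot: [-179.7, 0.4, -178.9]
force: [-0.1, -0.7, -2.6]
gripper_width: 39.9
```

```bash
python3 -m jog '[[0.03,-0.007,0.03,0,0,0,0],[0.03,-0.007,0.047,0,0,0,0],[0.03,-0.007,0.047,0,0,0,0],[0.03,-0.007,0.047,0,0,0,0],[0.03,-0.007,0.047,0,0,0,0],[0.03,-0.007,0.047,0,0,0,0],[0.03,-0.007,0.047,0,0,0,0],[0.03,-0.007,0.047,0,0,0,0],[0.03,-0.007,0.047,0,0,0,0],[0.03,-0.007,0.044,0,0,0,0],[0.03,-0.003,0.015,0,0,0,0.115],[0.03,0,0,0,0,0,0]]' 30
python3 - <<'E'
from h import *
fr=vision.grab_frame("wrist"); cv2.imwrite("pics/w2.png",fr["color"]); print(status.state()["ee_pos"],status.state()["ee_rot"])
E
```

```text
time_s: 7.95
ee_pos: [574.4, 65.8, 344.7]
ee_rot: [-180.0, -0.2, 174.7]
force: [0.0, -0.6, -2.6]
gripper_width: 39.8
[574.35302287  64.93353994 345.00447865] [-179.92989082   -0.18207124  174.68753404]
```

View pics/w2.png

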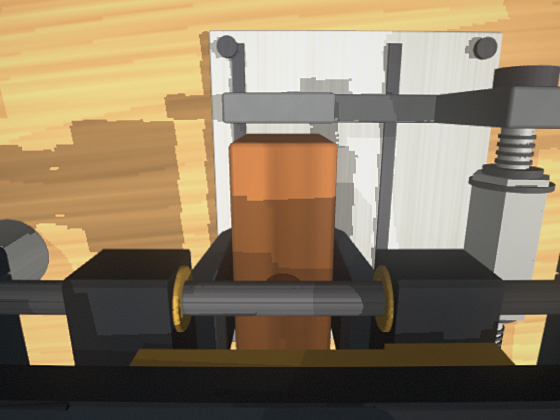

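The blank is held in line above the gap, with the plain jaw at (280,107) and the sleeve at right at (505,230). I descend with a small lateral correction.

```bash
python3 -m jog '[[0.03,-0.0015,-0.003,0,0,0,0],[0.03,0,0,0.03,0,0,0],[0.03,0,0,0,0,0,0],[0.03,0,0,0,0,0,0]]' 30
python3 - <<'E'
from h import *
s=status.state();print(s["ee_pos"],s["ee_rot"])
a=np.radians(-5.5); ex=np.array([np.cos(a),np.sin(a)]); ey=np.array([-ex[1],ex[0]])
for n in ["wrist","top","scene"]:
    fr=vision.grab_frame(n); W=pts(fr);cv2.imwrite(f"pics/{n}3.png",fr["color"])
    L=W[...,:2]-np.array([581.3,121.9]); X=L@ex; Y=L@ey; Z=W[...,2]
    m=(abs(Y+60)<28)&(abs(X)<130)
    for lo,hi in [(30,66),(66,74),(140,170)]:
        k=m&(Z>lo)&(Z<hi)
        h=np.histogram(X[k],np.arange(-110,120,4)); print(n,lo,k.sum(),[(int(b),int(c)) for b,c in zip(h[1],h[0]) if c>3])
        if lo==140 and k.sum()>20: print(rect(np.c_[X[k],Y[k]]),Z[k].mean())
E
```

```text
time_s: 8.5
ee_pos: [576.2, 61.0, 317.4]
ee_rot: [180.0, 0.1, 174.5]
force: [0.1, 0.0, -2.3]
gripper_width: 40.1
[576.22920645  61.02942355 317.39228594] [1.79993868e+02 5.03977025e-02 1.74475443e+02]
wrist 30 0 []
wrist 66 3316 [(-86, 577), (-82, 677), (-78, 673), (-74, 655), (-70, 640), (-66, 94)]
wrist 140 19332 [(-62, 712), (-58, 1195), (-54, 1184), (-50, 1159), (-46, 1124), (-42, 1121), (-38, 1070), (-34, 1057), (-30, 1048), (-26, 1002), (-22, 1001), (-18, 2022), (-14, 1035), (-10, 1002), (-6, 217), (6, 29), (10, 758), (14, 890), (18, 784), (22, 799), (26, 123)]
((-15.917852401733398, -59.99684143066406), (55.98698043823242, 86.64988708496094), 89.89486694335938) 161.0263376350113
top 30 11 [(78, 7)]
top 66 20 [(90, 5), (94, 8)]
top 140 87 [(-54, 7), (-50, 14), (-46, 14), (-42, 14), (-38, 13), (-34, 9), (-30, 10), (-26, 6)]
((-38.55906295776367, -48.42707061767578), (26.84592628479004, 13.847759246826172), 3.9870145320892334) 160.92807742883727
scene 30 304 [(-70, 20), (-66, 29), (70, 26), (74, 40), (78, 10), (86, 8), (90, 4), (98, 78), (102, 50), (106, 10), (110, 10), (114, 15)]
scene 66 186 [(-82, 6), (-74, 5), (-70, 4), (82, 32), (86, 34), (90, 30), (94, 28), (98, 38), (102, 4)]
scene 140 556 [(-14, 8), (-2, 4), (2, 8), (6, 11), (10, 23), (14, 44), (18, 56), (22, 30), (26, 33), (30, 34), (34, 33), (38, 35), (42, 30), (46, 37), (50, 30), (54, 35), (58, 96), (62, 4)]
((24.545623779296875, -58.972129821777344), (77.95719146728516, 54.97154998779297), 8.041263580322266) 158.42987866255905
```

```bash
python3 -m jog '[[0.03,0,0,0.03,0,0,0],[0.03,0,0,0.03,0,0,0],[0.03,0,0,0.018,0,0,0],[0.03,0,0,0,0,0,0],[0.03,0,0,0,0,0,0]]' 30
python3 -m jog '[[0.03,0,0,0.004,0,0,0],[0.03,0,0,0.003,0,0,0],[0.03,0,0,0,0,0,0]]' 30
```

```text
time_s: 9.28
ee_pos: [576.5, 61.8, 240.0]
ee_rot: [180.0, 0.1, 174.5]
force: [0.1, -0.5, -2.7]
gripper_width: 39.8
time_s: 9.65
ee_pos: [575.8, 61.7, 231.7]
ee_rot: [-180.0, -0.0, 174.5]
force: [0.5, 0.2, -2.4]
gripper_width: 39.8
```

```bash
python3 -m jog '[[0.03,0,0,0.0015,0,0,0],[0.03,0,0,0.0015,0,0,0],[0.03,0,0,0,0,0,0]]' 30
python3 -m jog '[[0.03,0,0,0.0005,0,0,0],[0.03,0,0,0,0,0,0]]' 30
```

```text
time_s: 10.02
ee_pos: [576.0, 61.7, 228.8]
ee_rot: [180.0, 0.0, 174.5]
force: [0.1, -0.4, -2.4]
gripper_width: 39.9
time_s: 10.28
ee_pos: [576.0, 61.8, 228.8]
ee_rot: [180.0, 0.0, 174.5]
force: [-1.6, -0.2, 2.8]
gripper_width: 39.6
```

It has touched the plate, since the force changed sign. Releasing.

```bash
python3 -m jog '[[0.06,0,0,0,0,0,0],[0.08,0,0,0,0,0,0],[0.08,0,0,0,0,0,0],[0.08,0,0,0,0,0,0],[0.08,0,0,-0.02,0,0,0],[0.08,0,0,-0.05,0,0,0],[0.08,0,0,-0.06,0,0,0],[0.08,0,0,-0.03,0,0,0],[0.08,0,0,0,0,0,0]]' 
python3 - <<'E'
from h import *
a=np.radians(-5.5); ex=np.array([np.cos(a),np.sin(a)]); ey=np.array([-ex[1],ex[0]])
for n in ["wrist","top","scene"]:
    fr=vision.grab_frame(n); W=pts(fr);cv2.imwrite(f"pics/{n}4.png",fr["color"])
    L=W[...,:2]-np.array([581.3,121.9]); X=L@ex; Y=L@ey; Z=W[...,2]
    k=(abs(Y+60)<28)&(abs(X)<63)&(abs(Z-72)<4)
    if k.sum()>20: print(n,k.sum(),rect(np.c_[X[k],Y[k]]),Z[k].mean())
    k=(abs(X-8)<36)&(Z>100)&(Z<150)&(abs(Y-70)<30)
    print([(int(y),round(float(np.median(Z[k&(abs(Y-y)<1.5)])),1)) for y in range(44,97,3) if (k&(abs(Y-y)<1.5)).sum()>2])
    for lo,hi in [(60,67),(72,80)]:
        q=k&(Z>136)&(abs(Y-70)<8); 
    if q.sum()>20: c=np.polyfit(Y[q],Z[q],1); print("slope",c, np.degrees(np.arctan(c[0])))
E
```

```text
time_s: 11.4
ee_pos: [576.3, 61.8, 391.0]
ee_rot: [179.9, 0.3, 174.5]
force: [0.6, -0.1, -0.6]
gripper_width: 80.0
wrist 6954 ((0.4758033752441406, -60.135196685791016), (40.09612274169922, 119.46147918701172), 89.9075927734375) 72.83479771798233
[(50, 121.1), (53, 126.2), (56, 132.1), (59, 137.6), (62, 138.2), (65, 138.5), (68, 138.7), (71, 139.2), (74, 139.3), (77, 139.6), (80, 139.2), (83, 134.3), (86, 130.3), (89, 126.0), (92, 122.7)]
slope [9.09498152e-02 1.32563261e+02] 5.1967431059098965
top 30 ((-15.014978408813477, -78.11428833007812), (59.254356384277344, 4.605198860168457), 8.354582786560059) 71.36772322305731
[(47, 119.2), (50, 121.1), (53, 128.4), (56, 132.1), (59, 137.5), (62, 136.5), (65, 137.6), (68, 137.9), (71, 138.2)]
slope [  0.14516434 128.70722383] 8.259609345183245
scene 696 ((0.8916587829589844, -61.14501190185547), (41.15834045410156, 122.11626434326172), 89.79330444335938) 72.22504798595637
[(47, 122.8), (50, 121.7), (53, 125.5), (56, 131.1), (59, 135.8), (62, 137.7), (65, 137.6), (68, 138.3), (71, 138.7), (74, 138.6), (77, 139.0), (80, 137.8), (83, 130.1)]
slope [6.51321622e-02 1.34028536e+02] 3.726534385424813
```

View pics/wrist4.png

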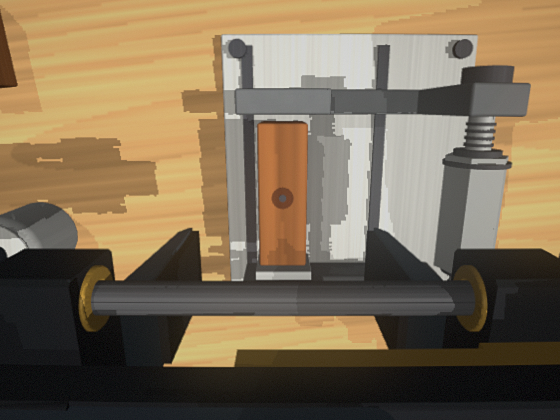

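The blank stands at fixture (0.5, -60.1), in line and released. Spot is at (283,198), and the sprung face shows at (283,273). The sleeve's top flat slopes about 5°, so θ ≈ 0.61. Next I lean the tool 25° toward +y and approach the sleeve.

```bash
python3 -m jog '[[0.09,0,0,0,0.15,0,0],[0.09,0,0,0,0.15,0,0],[0.09,0,0,0,0.14,0,0],[0.09,-0.0015,0.0467,-0.0165,0,0,0],[0.09,-0.0015,0.0467,-0.0165,0,0,0],[0.09,-0.0015,0.0467,-0.0165,0,0,0],[0.09,-0.0015,0.0467,-0.0165,0,0,0],[0.09,-0.0015,0.0467,-0.0165,0,0,0],[0.09,0,0,0,0,0,0],[0.09,0,0,0,0,0,0]]' 60
cat > g.py <<'E'
from h import *
s=status.state(); p=np.array(s["ee_pos"]); Rm=R.from_euler("xyz",s["ee_rot"],degrees=True).as_matrix()
a=np.radians(-5.5); ex=np.array([np.cos(a),np.sin(a),0]); ey=np.array([-ex[1],ex[0],0]); 
G=p+172*Rm[:,2]; A=np.array([596.0,190.8,120.])
print("t",s["time_s"],"phi",np.degrees(np.arctan2(-Rm[2,2],-Rm[:,2]@ey)).round(2),"tool xaxis.ex",(Rm[:,0]@ex).round(4))
print("need shift in tool axes (mm)",(Rm.T@(A-G)).round(1),"w",s["gripper_width"].round(1) if hasattr(s["gripper_width"],"round") else s["gripper_width"])
tq=np.array(s["torque"]); f=np.array(s["force"]); print("force",f.round(1),"torque",tq.round(3),"about axis: at tcp",(tq@ex).round(3),"moved",((tq+np.cross(p-A,f)/1000)@ex).round(3),"q",np.round(s["qpos"],1))
E
python3 g.py
```

```text
time_s: 12.8
ee_pos: [606.9, 305.9, 361.6]
ee_rot: [-154.6, -0.2, 174.5]
force: [0.3, -0.8, -0.3]
gripper_width: 89.8
t 12.8 phi 64.65 tool xaxis.ex -1.0
need shift in tool axes (mm) [-0.8 -1.  95.9] w 89.80776412592719
force [ 0.3 -0.8 -0.3] torque [ 0.269  0.018 -0.005] about axis: at tcp 0.266 moved 0.419 q [ 30.   33.   73.7 -20.3  88.9 -51.3]
```

```bash
python3 -m jog '[[0.09,-0.001,-0.001,0.03,0,0,0],[0.09,0,0,0.03,0,0,0],[0.09,0,0,0.03,0,0,0],[0.09,0,0,0.005,0,0,0],[0.09,0,0,0,0,0,0],[0.09,0,0,0,0,0,0]]' 60; python3 g.py
python3 -m jog '[[0.03,0,0,0,0,0,0],[0.03,0,0,0,0,0,0],[0.03,0,0,0,0,0,0],[0.03,0,0,0,0,0,0],[0.03,0,0,0,0,0,0],[0.03,0,0,0,0,0,0],[0.03,0,0,0,0,0,0]]' 60; python3 g.py
```

```text
time_s: 13.55
ee_pos: [604.4, 265.2, 279.3]
ee_rot: [-154.9, 0.1, 174.5]
force: [0.3, 0.4, 0.6]
gripper_width: 89.9
t 13.55 phi 64.87 tool xaxis.ex -1.0
need shift in tool axes (mm) [ 1.6 -0.1  4. ] w 89.89108838730694
force [0.3 0.4 0.6] torque [ 0.247 -0.01   0.034] about axis: at tcp 0.247 moved 0.216 q [ 27.2  34.5  83.4 -21.6  77.1 -49.6]
time_s: 14.42
ee_pos: [604.0, 265.0, 277.9]
ee_rot: [-154.8, -0.0, 174.5]
force: [-0.4, -0.1, -0.2]
gripper_width: 35.9
t 14.425 phi 64.78 tool xaxis.ex -1.0
need shift in tool axes (mm) [ 0.9 -0.2  2.6] w 35.8663276685672
force [-0.4 -0.1 -0.2] torque [0.191 0.053 0.149] about axis: at tcp 0.185 moved 0.195 q [ 27.2  34.6  83.5 -21.6  77.1 -49.6]
```

It gripped at 35.9 mm, which is on the flats. Now the first stroke.

```bash
python3 -m jog '[[0.03,0,-0.0261,0.002,-0.15,0,0],[0.03,0,-0.0261,0.002,-0.15,0,0],[0.03,0,-0.0261,0.002,-0.15,0,0],[0.03,0,0,0,0,0,0]]' 60; python3 g.py
```

```text
time_s: 14.92
ee_pos: [596.6, 188.4, 294.5]
ee_rot: [179.1, 0.0, 174.4]
force: [0.5, 3.5, -1.8]
gripper_width: 36.0
t 14.925 phi 90.86 tool xaxis.ex -1.0
need shift in tool axes (mm) [ 0.9 -0.2  2.5] w 36.02355173286563
force [ 0.5  3.5 -1.8] torque [ 0.934 -0.026  0.695] about axis: at tcp 0.932 moved 0.316 q [ 16.3  27.5  91.8   0.9  60.4 -68.5]
```

```bash
python3 -m jog '[[0.03,0,-0.0261,0.002,-0.15,0,0],[0.03,0,-0.0261,0.002,-0.15,0,0],[0.03,0,-0.0261,0.002,-0.15,0,0],[0.03,0,-0.0261,0.002,-0.15,0,0],[0.03,0,0,0,0,0,0],[0.03,0,0,0,0,0,0]]' 60; python3 g.py
```

```text
time_s: 15.68
ee_pos: [587.4, 91.4, 263.0]
ee_rot: [145.0, -0.0, 174.5]
force: [-0.4, 1.3, 1.7]
gripper_width: 35.6
t 15.675 phi 125.0 tool xaxis.ex -1.0
need shift in tool axes (mm) [ 0.9 -0.3  2.4] w 35.64651071017128
force [-0.4  1.3  1.7] torque [0.234 0.062 0.293] about axis: at tcp 0.227 moved -0.121 q [  -0.3   27.5  101.9   43.6   56.  -111.7]
```

```bash
python3 -m jog '[[0.09,0,0,0,0,0,0],[0.09,0,0,0,0,0,0],[0.09,0,0,0,0,0,0],[0.09,0,0,0,0,0,0],[0.09,0,0,0,0,0,0]]' 60; python3 g.py
cat > gap.py <<'E'
from h import *
import sys
a=np.radians(-5.5); ex=np.array([np.cos(a),np.sin(a)]); ey=np.array([-ex[1],ex[0]])
for n in ["wrist","top","scene"]:
    fr=vision.grab_frame(n); W=pts(fr);cv2.imwrite(f"pics/{n}{sys.argv[1]}.png",fr["color"])
    L=W[...,:2]-np.array([581.3,121.9]); X=L@ex; Y=L@ey; Z=W[...,2]
    k=(abs(Y+60)<17)&(abs(X)<66)&(abs(Z-72)<2)
    if k.sum()>20: print(n,"blank",k.sum(),np.percentile(X[k],[1,99]).round(1),Y[k].mean().round(1))
    for s,lo,hi in [(-1,64,70),(1,64,70),(1,52,61)]:
        k=(abs(Y+60)<36)&(X*s>56)&(X*s<115)&(Z>lo)&(Z<hi)
        if k.sum()>10: print(n,s,lo,k.sum(),np.percentile(X[k],[2,50,98]).round(1))
E
python3 gap.py 5
```

```text
time_s: 16.3
ee_pos: [587.3, 91.4, 262.8]
ee_rot: [145.0, 0.0, 174.5]
force: [-0.3, 0.4, 0.3]
gripper_width: 82.7
t 16.3 phi 124.95 tool xaxis.ex -1.0
need shift in tool axes (mm) [ 0.9 -0.   2.2] w 82.65985980607897
force [-0.3  0.4  0.3] torque [-0.378  0.066  0.026] about axis: at tcp -0.383 moved -0.46 q [  -0.3   27.5  101.9   43.5   55.9 -111.7]
top blank 66 [-7.4 16.8] -64.9
scene blank 451 [-57.5  60.4] -59.8
scene -1 64 166 [-80.8 -70.4 -60.4]
scene 1 64 241 [59.7 87.6 98.2]
scene 1 52 104 [58.5 73.4 98.7]
```

```bash
python3 - <<'E'
import cv2
i=cv2.imread("pics/scene5.png")[150:290,295:445]; cv2.imwrite("pics/s5z.png",cv2.resize(i,None,fx=4,fy=4,interpolation=cv2.INTER_CUBIC))
E
```

```text
(no output)
```

View pics/s5z.png

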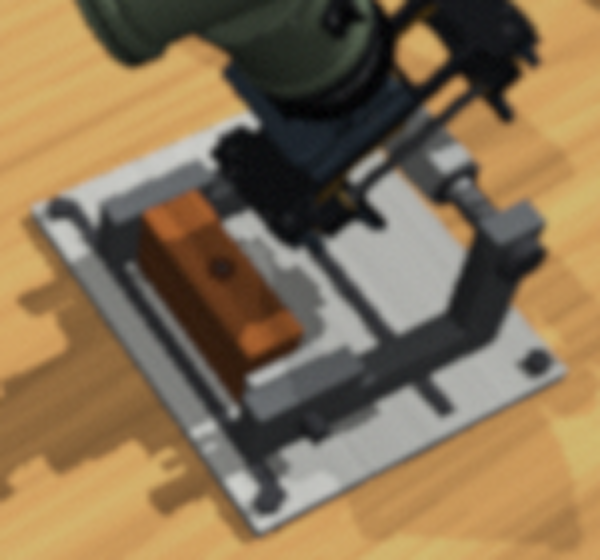

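View pics/wrist5.png

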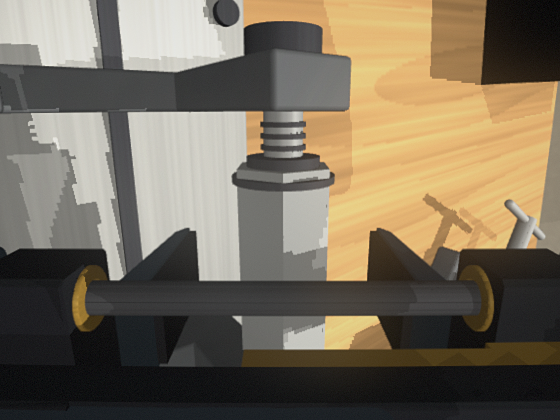

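The scene picture shows the plain jaw close to the blank and the sprung jaw still with a gap. I refine the face's initial position from the first top cloud.

```bash
python3 - <<'E'
from h import *
a=np.radians(-5.5); ex=np.array([np.cos(a),np.sin(a)]); ey=np.array([-ex[1],ex[0]])
W=np.load("W_top.npy"); L=W[...,:2]-np.array([581.3,121.9]); X=L@ex; Y=L@ey; Z=W[...,2]
k=(abs(Y+60)<22)&(X>55)&(X<110)&(Z>16)
for lo in range(16,72,4):
    q=k&(Z>=lo)&(Z<lo+4)
    if q.sum()>2: print(lo,q.sum(),np.percentile(X[q],[5,50,95]).round(1))
k=(abs(Y+60)<30)&(X<-55)&(X>-110)&(Z>16)
for lo in range(16,72,4):
    q=k&(Z>=lo)&(Z<lo+4)
    if q.sum()>2: print(lo,q.sum(),np.percentile(X[q],[5,50,95]).round(1))
E
```

```text
16 4 [57.  68.1 68.7]
20 3 [68.3 70.8 71.3]
24 6 [67.8 68.4 70. ]
28 5 [67.2 68.  68.6]
32 7 [67.7 68.3 68.5]
36 7 [67.6 68.3 68.8]
40 5 [ 68.1  68.8 108.3]
44 19 [ 68.1  79.9 109.4]
48 17 [ 67.6  79.6 108.5]
52 12 [67.8 79.2 80.5]
56 22 [67.8 70.1 80.5]
60 50 [68.2 72.8 79.9]
64 91 [71.2 87.9 98.4]
68 72 [80.3 90.4 97.7]
16 15 [-102.5  -88.3  -57.3]
20 3 [-86.2 -86.  -85.8]
24 3 [-86.  -86.  -85.8]
28 4 [-86.  -85.9 -85.8]
36 4 [-86.1 -86.  -85.8]
40 3 [-86.  -86.  -85.6]
44 4 [-86.  -86.  -85.8]
48 3 [-86.  -85.9 -85.7]
56 3 [-85.9 -85.9 -85.8]
60 10 [-86.  -82.7 -71.9]
64 110 [-85.6 -77.  -66.8]
68 98 [-84.7 -75.1 -67.5]
```

The face stood about 12 mm proud, so contact is expected at ≈1.86 rad of turn, and half travel at ≈2.45 rad. 1.05 rad is done. I swing the open fingers back 60° around the sleeve.

```bash
python3 -m jog '[[0.091,0,0,0,0,0,0],[0.091,0,0.0261,0.002,0.15,0,0],[0.091,0,0.0261,0.002,0.15,0,0],[0.091,0,0.0261,0.002,0.15,0,0],[0.091,0,0.0261,0.002,0.15,0,0],[0.091,0,0.0261,0.002,0.15,0,0],[0.091,0,0.0261,0.002,0.15,0,0],[0.091,0,0.0261,0.002,0.15,0,0],[0.091,0,0,0,0,0,0],[0.091,0,0,0,0,0,0]]' 60; python3 g.py
python3 -m jog '[[0.03,0,0,0.001,0,0,0],[0.03,0,0,0,0,0,0],[0.03,0,0,0,0,0,0],[0.03,0,0,0,0,0,0],[0.03,0,0,0,0,0,0],[0.03,0,0,0,0,0,0],[0.03,0,0,0,0,0,0]]' 60; python3 g.py
```

```text
time_s: 17.7
ee_pos: [604.0, 264.4, 277.5]
ee_rot: [-154.9, -0.0, 174.5]
force: [0.3, 0.1, 0.6]
gripper_width: 91.3
t 17.7 phi 64.88 tool xaxis.ex -1.0
need shift in tool axes (mm) [ 0.8 -0.1  2. ] w 91.27260270659427
force [0.3 0.1 0.6] torque [ 0.255 -0.01   0.025] about axis: at tcp 0.255 moved 0.275 q [ 27.1  34.5  83.6 -21.5  77.  -49.6]
time_s: 18.58
ee_pos: [604.0, 264.4, 276.6]
ee_rot: [-154.8, -0.0, 174.5]
force: [-0.1, -1.0, 1.7]
gripper_width: 35.4
t 18.575 phi 64.75 tool xaxis.ex -1.0
need shift in tool axes (mm) [ 0.9 -0.2  1.2] w 35.42835888790988
force [-0.1 -1.   1.7] torque [0.057 0.047 0.18 ] about axis: at tcp 0.052 moved 0.335 q [ 27.2  34.6  83.7 -21.6  76.9 -49.6]
```

```bash
python3 -m jog '[[0.03,0,-0.026,0.002,-0.15,0,0],[0.03,0,-0.026,0.002,-0.15,0,0]]' 60; python3 g.py|grep -v shift; python3 -m jog '[[0.03,0,-0.026,0.002,-0.15,0,0],[0.03,0,-0.026,0.002,-0.15,0,0]]' 60; python3 g.py|grep -v shift; python3 -m jog '[[0.03,0,-0.0173,0.0009,-0.1,0,0],[0.03,0,0,0,0,0,0]]' 60; python3 g.py
```

```text
time_s: 18.82
ee_pos: [599.0, 214.5, 291.5]
ee_rot: [-172.2, 0.0, 174.6]
force: [-0.9, -0.4, -9.8]
gripper_width: 36.0
t 18.825 phi 82.16 tool xaxis.ex -1.0
force [-0.9 -0.4 -9.8] torque [-0.076  0.279  0.095] about axis: at tcp -0.102 moved -0.26 q [ 20.3  29.4  89.1  -7.8  65.1 -60.8]
time_s: 19.08
ee_pos: [594.0, 162.7, 290.8]
ee_rot: [170.6, 0.1, 174.5]
force: [-1.4, 7.0, -10.8]
gripper_width: 35.7
t 19.075 phi 99.45 tool xaxis.ex -1.0
force [ -1.4   7.  -10.8] torque [0.358 0.486 0.335] about axis: at tcp 0.31 moved -0.55 q [ 12.1  26.4  94.6  10.8  56.5 -78.2]
time_s: 19.32
ee_pos: [592.6, 146.0, 287.2]
ee_rot: [164.9, -0.0, 174.4]
force: [-0.3, 3.5, 0.2]
gripper_width: 36.0
t 19.325 phi 105.11 tool xaxis.ex -1.0
need shift in tool axes (mm) [ 0.9 -0.2  1.1] w 35.95120884103249
force [-0.3  3.5  0.2] torque [0.72  0.016 0.54 ] about axis: at tcp 0.715 moved 0.127 q [  9.3  26.1  96.3  17.9  55.  -85.1]
```

```bash
cat > t.py <<'E'
from h import *
a=np.radians(-5.5); ex=np.array([np.cos(a),np.sin(a),0]);ey=np.array([-ex[1],ex[0],0]); A=np.array([596.0,190.8,120.])
v=[]
for i in range(4):
    s=status.state(); p=np.array(s["ee_pos"]); Rm=R.from_euler("xyz",s["ee_rot"],degrees=True).as_matrix()
    phi=np.arctan2(-Rm[2,2],-Rm[:,2]@ey)
    v.append((np.array(s["torque"])+np.cross(p-A,np.array(s["force"]))/1000)@ex-0.64*np.cos(phi)); vision.grab_frame("scene")
print("phi",np.degrees(phi).round(1),"axis torque",np.round(v,2),np.mean(v).round(3))
E
python3 t.py
python3 -m jog '[[0.03,0,-0.0173,0.0009,-0.1,0,0],[0.03,0,0,0,0,0,0]]' 60|head -1;python3 t.py
python3 -m jog '[[0.03,0,-0.0173,0.0009,-0.1,0,0],[0.03,0,0,0,0,0,0]]' 60|head -1;python3 t.py
python3 -m jog '[[0.03,0,-0.0173,0.0009,-0.1,0,0],[0.03,0,0,0,0,0,0]]' 60|head -1;python3 t.py;python3 g.py
```

```text
phi 104.9 axis torque [0.29 0.23 0.5  0.33] 0.338
time_s: 19.77
phi 110.6 axis torque [0.36 0.4  0.4  0.4 ] 0.389
time_s: 20.23
phi 116.3 axis torque [0.37 0.45 0.36 0.52] 0.424
time_s: 20.68
phi 122.1 axis torque [0.37 0.26 0.36 0.29] 0.321
t 20.875 phi 122.08 tool xaxis.ex -1.0
need shift in tool axes (mm) [ 0.9 -0.2  1. ] w 35.54632697807701
force [-0.4  0.1  4.6] torque [0.679 0.221 0.281] about axis: at tcp 0.655 moved 0.224 q [   1.1   27.1  101.2   40.1   55.1 -107.9]
```

The torque is still ambiguous at ~2.05 rad. I release, back off over the blank, and look at both jaws from above.

```bash
python3 -m jog '[[0.091,0,0,0,0,0,0],[0.091,0,0,0,0,0,0],[0.091,0,0,0,0,0,0],[0.091,0,0,0,0,0,0],[0.091,0,0,0,0,0,0],[0.091,0,0,-0.05,0,0,0],[0.091,0,0,-0.05,0,0,0],[0.091,-0.02,0,-0.02,0.14,0,0],[0.091,-0.02,0,-0.02,0.14,0,0],[0.091,-0.02,0,0,0.14,0,0],[0.091,-0.02,0.01,0,0.14,0,0],[0.091,0,0,0,0,0,0]]' 60
cat > look.py <<'E'
from h import *
import sys
a=np.radians(-5.5); ex=np.array([np.cos(a),np.sin(a)]); ey=np.array([-ex[1],ex[0]])
for n in ["wrist","top"]:
    fr=vision.grab_frame(n); W=pts(fr);cv2.imwrite(f"pics/{n}{sys.argv[1]}.png",fr["color"]); np.save(f"{n}{sys.argv[1]}.npy",W)
    L=W[...,:2]-np.array([581.3,121.9]); X=L@ex; Y=L@ey; Z=W[...,2]
    for y0 in (-75,-67,-60,-53,-45):
        k=(abs(Y-y0)<4)&(X>-110)&(X<120)&(Z<80)&(Z>5)
        xs=np.arange(-100,112,2); 
        print(n,y0," ".join(f"{x}:{np.median(Z[k&(abs(X-x)<1)]):.0f}" for x in xs if (k&(abs(X-x)<1)).sum()>2 and abs(x)>50))
    k=(abs(Y+60)<17)&(abs(X)<70)&(abs(Z-72)<3)
    if k.sum()>20: print(n,"blank",k.sum(),np.percentile(X[k],[.5,99.5]).round(1),Y[k].mean().round(1),Z[k].mean())
E
python3 look.py 6
```

```text
time_s: 22.38
ee_pos: [662.6, 31.0, 387.2]
ee_rot: [179.9, 0.0, 174.6]
force: [0.4, 0.4, -0.2]
gripper_width: 90.9
wrist -75 -60:68 -58:69 -56:73 -54:73 -52:72 52:73 54:73 56:73 58:73 60:73 62:72 64:63 66:63 68:63 70:63 74:60 76:69 78:69 80:69 82:69 84:69 86:69 88:69 90:69 92:69 94:68 108:13 110:13
wrist -67 -60:68 -58:69 -56:72 -54:73 -52:73 52:73 54:73 56:73 58:73 60:73 62:72 64:63 66:63 68:63 70:63 74:59 76:68 78:69 80:69 82:69 84:69 86:69 88:69 90:69 92:69 94:67 100:46 102:46 104:45 106:44 108:27 110:13
wrist -60 -60:69 -58:69 -56:73 -54:73 -52:73 52:73 54:73 56:73 58:73 60:73 62:72 64:63 66:63 68:63 70:62 74:60 76:69 78:69 80:69 82:69 84:69 86:69 88:69 90:69 92:69 94:68 100:48 102:48 104:48 106:48 108:48
wrist -53 -60:69 -58:69 -56:73 -54:73 -52:73 52:73 54:73 56:73 58:73 60:73 62:72 64:63 66:63 68:63 70:62 74:60 76:69 78:69 80:69 82:69 84:69 86:69 88:69 90:69 92:69 94:67 100:46 102:46 104:47 106:46 108:46
wrist -45 -60:69 -58:68 -56:73 -54:73 -52:73 52:73 54:73 56:73 58:73 60:73 62:72 64:63 66:63 68:63 70:62 74:61 76:69 78:69 80:69 82:69 84:69 86:69 88:69 90:69 92:69 94:67 108:13 110:13
wrist blank 7479 [-58.7  61.6] -60.0 72.8203550064723
top -75 
top -67 
top -60 104:47
top -53 
top -45
```

View pics/wrist6.png

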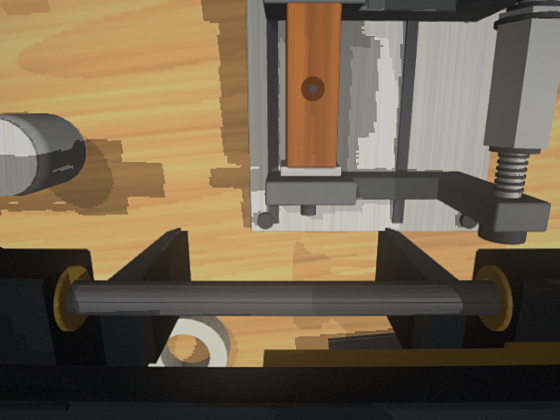

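```bash
cat > fine.py <<'E'
from h import *
import sys
a=np.radians(-5.5); ex=np.array([np.cos(a),np.sin(a)]); ey=np.array([-ex[1],ex[0]])
W=np.load(sys.argv[1]); L=W[...,:2]-np.array([581.3,121.9]); X=L@ex; Y=L@ey; Z=W[...,2]
b=(abs(Y+60)<16)
for nm,q in [("blank",b&(abs(Z-72.8)<1.2)&(abs(X)<70)),("face",b&(Z>61)&(Z<64.5)&(X>55)&(X<85)),("body+",b&(abs(Z-68.8)<1.3)&(X>66)&(X<110)),("body-",b&(abs(Z-68.8)<1.3)&(X<-50))]:
    if q.sum(): print(nm,q.sum(),np.percentile(X[q],[1,3,10,50,90,97,99]).round(1))
E
python3 fine.py wrist6.npy
```

```text
blank 6211 [-55.8 -53.5 -46.1  -1.1  48.9  57.6  60.7]
face 367 [63.7 63.8 64.  67.2 70.6 74.  74.1]
body+ 860 [74.4 74.5 76.  83.5 91.6 92.9 93.8]
body- 123 [-59.9 -59.9 -59.8 -58.9 -58.4 -58.2 -58.1]
```

```bash
python3 - <<'E'
import cv2
i=cv2.imread("pics/wrist6.png")[130:225,240:375]; cv2.imwrite("pics/w6z.png",cv2.resize(i,None,fx=5.8,fy=5.8,interpolation=cv2.INTER_CUBIC))
E
```

```text
(no output)
```

View pics/w6z.png

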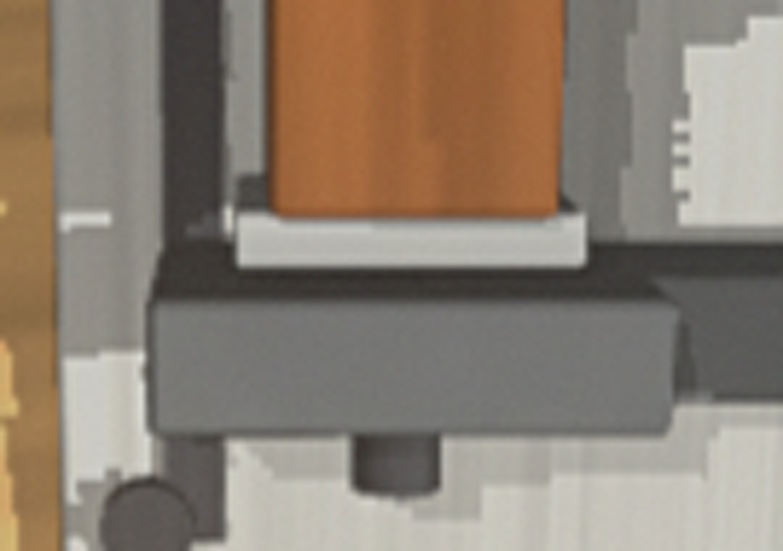

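The face plate (210–268 in the zoom) is just about touching the blank end (218), so contact is beginning. About 0.6–0.66 rad more is needed for half travel. I go back to the sleeve at φ≈62°.

```bash
python3 -m jog '[[0.091,0,0,0,0.16,0,0],[0.091,0,0,0,0.16,0,0],[0.091,0,0,0,0.165,0,0],[0.091,0,0,0,0,0,0]]' 60; python3 g.py
```

```text
time_s: 22.98
ee_pos: [661.0, 30.1, 386.9]
ee_rot: [-152.4, -0.1, 174.5]
force: [-0.6, -0.2, -0.7]
gripper_width: 91.2
t 22.975 phi 62.36 tool xaxis.ex -1.0
need shift in tool axes (mm) [ 79.3 260.2  -6.7] w 91.24652539715802
force [-0.6 -0.2 -0.7] torque [ 0.37  -0.008  0.015] about axis: at tcp 0.369 moved 0.535 q [  7.3  28.5  78.3 -27.2  81.  -71.1]
```

```bash
python3 -m jog '[[0.091,0.01,0.02,-0.04,0,0,0],[0.091,0.014,0.048,-0.02,0,0,0],[0.091,0.014,0.048,-0.02,0,0,0],[0.091,0.014,0.048,-0.02,0,0,0],[0.091,0.014,0.048,-0.007,0,0,0],[0.091,0.013,0.048,0,0,0,0],[0.091,0,0,0,0,0,0],[0.091,0,0,0,0,0,0]]' 60; python3 g.py
```

```text
time_s: 23.98
ee_pos: [610.1, 314.9, 361.6]
ee_rot: [-152.3, -0.0, 174.5]
force: [-0.6, -0.2, 0.2]
gripper_width: 90.9
t 23.975 phi 62.3 tool xaxis.ex -1.0
need shift in tool axes (mm) [ 1.9  1.7 99.9] w 90.87829945703882
force [-0.6 -0.2  0.2] torque [0.265 0.003 0.041] about axis: at tcp 0.263 moved 0.35 q [ 30.9  34.1  72.1 -22.   91.1 -50.6]
```

```bash
python3 -m jog '[[0.091,0.001,0.002,0.04,0,0,0],[0.091,0,0,0.04,0,0,0],[0.091,0,0,0.0185,0,0,0],[0.091,0,0,0,0,0,0],[0.091,0,0,0,0,0,0]]' 60; python3 g.py
python3 -m jog '[[0.03,0,0,0,0,0,0],[0.03,0,0,0,0,0,0],[0.03,0,0,0,0,0,0],[0.03,0,0,0,0,0,0],[0.03,0,0,0,0,0,0],[0.03,0,0,0,0,0,0],[0.03,0,0,0,0,0,0]]' 60; python3 g.py; python3 t.py
```

```text
time_s: 24.6
ee_pos: [605.4, 271.5, 274.7]
ee_rot: [-152.3, 0.1, 174.4]
force: [-0.5, 0.2, 0.4]
gripper_width: 91.0
t 24.6 phi 62.33 tool xaxis.ex -1.0
need shift in tool axes (mm) [ 1.9 -0.1  2.7] w 90.98864539552275
force [-0.5  0.2  0.4] torque [0.302 0.005 0.017] about axis: at tcp 0.3 moved 0.307 q [ 28.   35.5  82.7 -23.3  78.8 -48.4]
time_s: 25.48
ee_pos: [604.7, 271.6, 273.2]
ee_rot: [-152.1, -0.0, 174.5]
force: [-0.2, -3.4, 1.3]
gripper_width: 35.7
t 25.475 phi 62.12 tool xaxis.ex -1.0
need shift in tool axes (mm) [ 0.9 -0.2  1.4] w 35.70234727538907
force [-0.2 -3.4  1.3] torque [-0.155  0.114  0.146] about axis: at tcp -0.166 moved 0.467 q [ 28.1  35.5  82.9 -23.4  78.9 -48.3]
phi 62.1 axis torque [0.17 0.08 0.13 0.24] 0.155
```

```bash
for i in 1; do python3 -m jog '[[0.03,0,-0.0173,0.0009,-0.1,0,0],[0.03,0,0,0,0,0,0]]' 60|head -1;python3 t.py; done
python3 -m jog '[[0.03,0,-0.0173,0.0009,-0.1,0,0],[0.03,0,0,0,0,0,0]]' 60|head -1;python3 t.py
python3 -m jog '[[0.03,0,-0.0173,0.0009,-0.1,0,0],[0.03,0,0,0,0,0,0]]' 60|head -1;python3 t.py
python3 -m jog '[[0.03,0,-0.0173,0.0009,-0.1,0,0],[0.03,0,0,0,0,0,0]]' 60|head -1;python3 t.py; python3 g.py
```

```text
time_s: 25.92
phi 67.8 axis torque [0.33 0.28 0.22 0.25] 0.271
time_s: 26.38
phi 73.4 axis torque [0.23 0.26 0.33 0.29] 0.277
time_s: 26.82
phi 79.1 axis torque [0.27 0.18 0.31 0.11] 0.218
time_s: 27.28
phi 84.8 axis torque [0.1  0.23 0.28 0.27] 0.223
t 27.475 phi 84.81 tool xaxis.ex -1.0
need shift in tool axes (mm) [ 0.9 -0.3  1.3] w 35.786852161685005
force [-2.7 -8.4  8.1] torque [-1.241  0.579  0.041] about axis: at tcp -1.291 moved 0.328 q [ 19.1  28.8  89.9  -5.3  63.6 -63.1]
```

```bash
python3 -m jog '[[0.03,0,-0.0173,0.0009,-0.1,0,0],[0.03,0,-0.0173,0.0009,-0.1,0,0],[0.03,0,0,0,0,0,0]]' 60; python3 t.py; python3 g.py
python3 -m jog '[[0.091,0,0,0,0,0,0],[0.091,0,0,0,0,0,0],[0.091,0,0,0,0,0,0],[0.091,0,0,0,0,0,0],[0.091,0,0,0,0,0,0],[0.091,0,0,-0.05,0,0,0],[0.091,0,0,-0.05,0,0,0],[0.091,-0.02,-0.05,0,0.1,0,0],[0.091,-0.02,-0.05,0,0,0,0],[0.091,-0.02,-0.04,0,0,0,0],[0.091,-0.01,0,0,0,0,0],[0.091,0,0,0,0,0,0]]' 60
```

```text
time_s: 27.85
ee_pos: [595.1, 171.5, 292.2]
ee_rot: [173.5, -0.0, 174.5]
force: [-3.4, -7.5, 10.3]
gripper_width: 35.7
phi 96.3 axis torque [0.17 0.35 0.29 0.15] 0.24
t 28.05 phi 96.31 tool xaxis.ex -1.0
need shift in tool axes (mm) [ 0.9 -0.3  1.2] w 35.58472819758208
force [-4.9 -9.8 10.7] torque [-1.343  0.715  0.105] about axis: at tcp -1.405 moved 0.161 q [ 13.7  26.8  93.6   7.1  57.8 -74.6]
time_s: 29.55
ee_pos: [650.7, 14.8, 383.6]
ee_rot: [179.1, -0.0, 174.5]
force: [-0.5, 1.9, 0.2]
gripper_width: 91.0
```

```bash
python3 look.py 7 | grep -E "blank|wrist -60"; python3 fine.py wrist7.npy;  python3 - <<'E'
import cv2
i=cv2.imread("pics/wrist7.png"); cv2.imwrite("pics/w7z.png",cv2.resize(i[100:245,230:430],None,fx=4,fy=4,interpolation=cv2.INTER_CUBIC))
E
```

```text
wrist -60 -70:69 -68:69 -66:69 -64:69 -62:69 -60:68 -58:69 -56:70 -54:73 -52:73 52:73 54:73 56:74 58:73 60:73 62:73 64:72 66:63 68:63 70:63 72:66 74:69 76:69 78:69 80:69 82:69 84:69 86:69 88:69 90:69 92:68 98:47 100:47 102:48 104:48 106:47
wrist blank 7713 [-68.   63.6] -60.1 72.69860954820557
blank 6203 [-53.9 -51.8 -44.3   0.3  50.7  59.6  62.6]
face 280 [66.1 66.2 66.9 69.5 71.8 72.  72.1]
body+ 863 [71.9 72.5 73.9 81.5 89.2 90.9 91.1]
body- 812 [-69.4 -69.2 -68.2 -63.1 -57.8 -56.8 -56.6]
```

View pics/w7z.png

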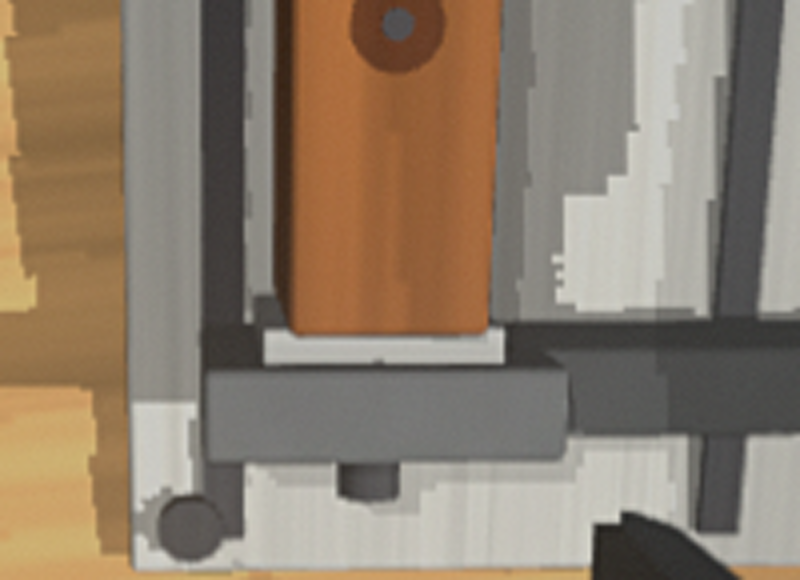

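View pics/wrist7.png

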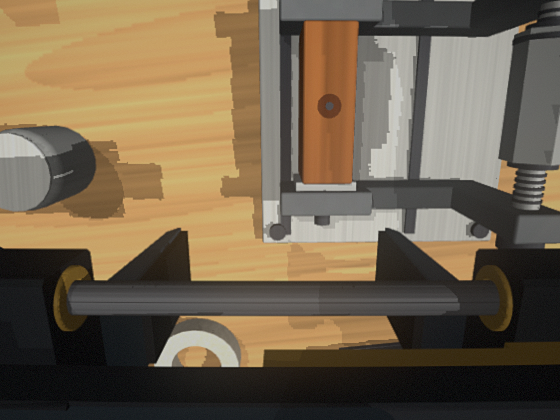

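The plate is now nearly flush with the jaw body. The jaw-body to blank distance went from 12.5 to about 8.4 mm, so the face is pushed back about 3–4 mm. I will add ~0.13 rad to centre it. First I return at φ≈96.3°.

```bash
python3 -m jog '[[0.091,0.02,0.05,0,-0.1,0,0],[0.091,0.02,0.05,0,0,0,0],[0.091,0.02,0.04,0,0,0,0],[0.091,0.01,0,0,0,0,0],[0.091,0,0,0,0,0,0],[0.091,0,0,0,0,0,0]]' 60; python3 g.py
```

```text
time_s: 30.4
ee_pos: [594.1, 159.4, 394.9]
ee_rot: [173.4, 0.0, 174.5]
force: [-0.4, 0.2, -0.4]
gripper_width: 90.9
t 30.4 phi 96.57 tool xaxis.ex -1.0
need shift in tool axes (mm) [  1.2  -0.3 104.7] w 90.86587326307928
force [-0.4  0.2 -0.4] torque [-0.078 -0.024 -0.012] about axis: at tcp -0.075 moved -0.114 q [ 12.5  21.8  85.9   6.6  70.3 -74.1]
```

```bash
python3 -m jog '[[0.091,0,0,0.05,0,0,0],[0.091,0,0,0.04,0,0,0],[0.091,0,0,0.013,0,0,0],[0.091,0,0,0,0,0,0],[0.03,0,0,0,0,0,0],[0.03,0,0,0,0,0,0],[0.03,0,0,0,0,0,0],[0.03,0,0,0,0,0,0],[0.03,0,0,0,0,0,0],[0.03,0,0,0,0,0,0],[0.03,0,0,0,0,0,0]]' 60; python3 g.py
python3 -m jog '[[0.03,0,-0.0113,0.0004,-0.065,0,0],[0.03,0,-0.0113,0.0004,-0.065,0,0],[0.03,0,0,0,0,0,0]]' 60; python3 g.py; python3 t.py
```

```text
time_s: 31.78
ee_pos: [595.0, 171.4, 292.6]
ee_rot: [173.5, -0.0, 174.6]
force: [-0.2, -3.5, 1.0]
gripper_width: 35.4
t 31.775 phi 96.5 tool xaxis.ex -1.0
need shift in tool axes (mm) [ 0.8 -0.3  1.6] w 35.379676260726015
force [-0.2 -3.5  1. ] torque [-0.66   0.028  0.181] about axis: at tcp -0.66 moved -0.076 q [ 13.6  26.7  93.6   7.3  57.7 -74.8]
time_s: 32.15
ee_pos: [592.9, 149.1, 288.5]
ee_rot: [166.0, -0.0, 174.5]
force: [-1.1, -2.4, 0.5]
gripper_width: 35.4
t 32.15 phi 104.02 tool xaxis.ex -1.0
need shift in tool axes (mm) [ 0.8 -0.2  1.6] w 35.414246084799956
force [-1.1 -2.4  0.5] torque [-0.409  0.055  0.461] about axis: at tcp -0.413 moved -0.02 q [  9.9  26.1  96.   16.5  55.3 -83.7]
phi 103.9 axis torque [0.13 0.08 0.06 0.19] 0.115
```

```bash
python3 -m jog '[[0.091,0,0,0,0,0,0],[0.091,0,0,0,0,0,0],[0.091,0,0,0,0,0,0],[0.091,0,0,0,0,0,0],[0.091,0,0,0,0,0,0],[0.091,0,0,-0.05,0,0,0],[0.091,0,0,-0.05,0,0,0],[0.091,-0.02,-0.05,0,0.12,0,0],[0.091,-0.02,-0.05,0,0.12,0,0],[0.091,-0.01,-0.02,0,0,0,0],[0.091,0,0,0,0,0,0]]' 60
python3 look.py 8 | grep -E "blank|wrist -60"; python3 fine.py wrist8.npy;  python3 gap.py 9; python3 - <<'E'
import cv2
i=cv2.imread("pics/wrist8.png"); cv2.imwrite("pics/w8z.png",cv2.resize(i[80:245,230:430],None,fx=3.6,fy=3.6,interpolation=cv2.INTER_CUBIC))
E
```

```text
time_s: 33.72
ee_pos: [629.4, 2.4, 366.9]
ee_rot: [179.6, -0.0, 174.4]
force: [0.4, -0.7, -0.6]
gripper_width: 91.0
wrist -60 -100:13 -98:13 -96:13 -94:13 -92:13 -90:12 -88:13 -76:67 -74:69 -72:69 -70:69 -68:69 -66:69 -64:69 -62:69 -60:69 -58:69 -56:68 -54:72 -52:73 52:73 54:73 56:73 58:73 60:73 62:73 64:72 68:63 70:63 72:67 74:69 76:69 78:69 80:69 82:69 84:69 86:69 88:69 90:69 98:47 100:48 102:48 104:48 106:47
wrist blank 8278 [-68.3  64.1] -60.0 72.69519944241607
top blank 123 [38.1 62.7] -59.9 72.33193748050698
blank 6671 [-53.5 -51.5 -43.9   0.4  51.2  60.4  63. ]
face 203 [67.7 67.8 68.  69.7 71.4 71.6 71.7]
body+ 890 [71.5 72.  73.2 80.9 88.5 90.  90.3]
body- 1277 [-74.7 -74.1 -72.7 -65.  -57.3 -55.7 -55.5]
wrist blank 7396 [-54.6  63.5] -60.1
wrist -1 64 2826 [-74.3 -65.4 -56.4]
wrist 1 64 1966 [71.1 79.2 90.2]
wrist 1 52 117 [58.2 71.2 71.8]
top blank 97 [38.4 62.3] -59.1
top 1 64 41 [57.6 78.7 81.4]
scene blank 335 [-36.5  65. ] -59.2
scene 1 64 242 [60.5 81.2 91.8]
scene 1 52 53 [56.9 90.8 92. ]
```

View pics/w8z.png

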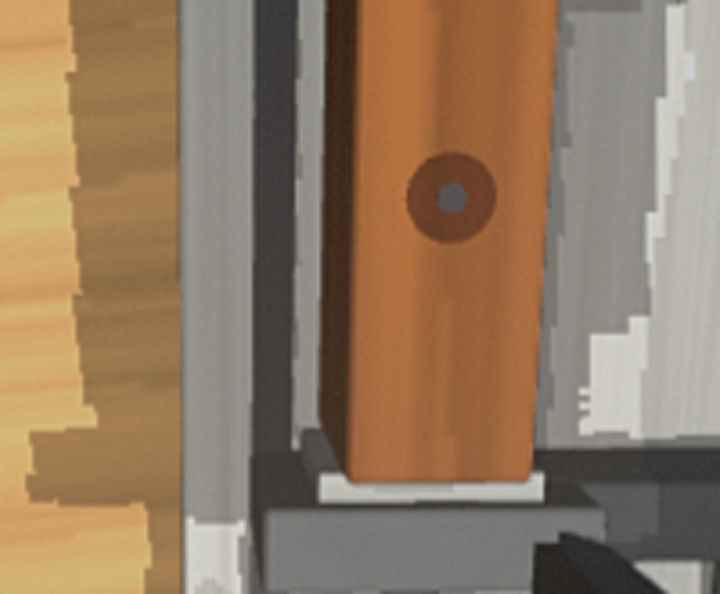

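View pics/scene9.png

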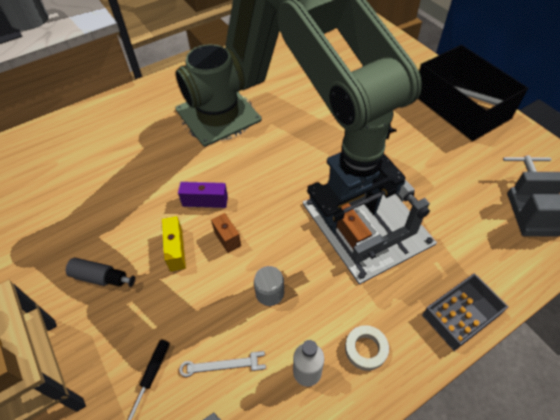

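The jaw-body gap is about 127 mm, so the face is pushed back about 4–5 mm. The blank is straight, and the tool is clear of everything. Handing in.

```bash
python3 -c "
from workcell import ticket,status
s=status.state();print(s['force'],s['ee_pos'],s['qvel'].round(2))
print(ticket.job_done())"
```

```text
[ 0.12823823 -0.50374091 -0.00862263] [628.77591511   4.45472453 367.26731612] [-0.02 -0.03 -0.05 -0.23 -0.12 -0.08]
the job is handed in; nothing more can be done
None
```

The blank is standing clamped between the jaws, and I handed the job in at about 34 s with no verdict reported. I set it upright on the plate, in line with the jaws and within about 1 mm of the seat. I then turned the sleeve about 2.8 rad in four grips.

**Last checks**
- **Spring travel:** the jaw bodies are about 127 mm apart, so the sprung face is pushed back an estimated 4–5 mm of its 9 mm (about 25 N). This rests on measuring how far the face first stood out: 11.1 and 11.7 mm in two views.
- **Blank:** it is in line with the fixture, its top at the expected 72 mm. It is about 4 mm off the seat along the fixture's length, because the jaws shifted it while closing.
- **Robot:** the tool is well clear of everything and the wrist force is near zero.
- **Offcut and can:** both look untouched in the scene picture. I did not re-measure their positions.

**What disagreed:** the wrist torque about the sleeve did not rise clearly as clamping built up; it read 0.1–0.4 N m throughout. I therefore judged the clamp from the images and the turned angle instead. Before the last turns, the depth data put the remaining gap at the sprung face about 1 mm larger than the picture did. I set the final angle to suit both.

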